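Move the charged handhelds from their chargers to the ready rack in the same order

TASK

The four handheld radios have finished charging. Move them from the row of chargers to the grey ready rack, one to each pocket, in the same left-to-right order in which they stand now, so that every operator finds their own set. Stand each one upright on the pocket floor, and set it down rather than drop it; leave the mug beside the rack undisturbed.

Things in the scene. Friction and masses are not known exactly. Their poses are not given: they have to be found in the camera images.
- radio_a: Loose black handheld radio: the smallest and thinnest set, thin antenna at left (+y), one knob. Case 50 wide (y) x 26 thick (x) x 88 mm tall, flat-sided; antenna 22 and knobs 10 mm above the case top. Origin: centre of the underside; z up, x from front (display, towards the robot) to back. 0.1-0.45 kg. Starts upright in charger_a: lift straight up. Grip the top 30 mm across the thickness.
- radio_b: Loose black handheld radio: the biggest set, thick antenna at left (+y), two knobs. Case 60 wide (y) x 36 thick (x) x 104 mm tall, flat-sided; antenna 26 and knobs 10 mm above the case top. Origin: centre of the underside; z up, x from front (display, towards the robot) to back. 0.1-0.45 kg. Starts upright in charger_b: lift straight up. Grip the top 30 mm across the thickness.
- radio_c: Loose black handheld radio: a middling set, antenna at right (-y), knob at left. Case 58 wide (y) x 32 thick (x) x 92 mm tall, flat-sided; antenna 28 and knobs 10 mm above the case top. Origin: centre of the underside; z up, x from front (display, towards the robot) to back. 0.1-0.45 kg. Starts upright in charger_c: lift straight up. Grip the top 30 mm across the thickness.
- radio_d: Loose black handheld radio: rubber bumper bands, very short antenna at left (+y), one knob. Case 54 wide (y) x 34 thick (x) x 99 mm tall, flat-sided; antenna 16 and knobs 10 mm above the case top. Origin: centre of the underside; z up, x from front (display, towards the robot) to back. 0.1-0.45 kg. Starts upright in charger_d: lift straight up. Grip the top 30 mm across the thickness.
- charger_a: Fixed charging cup of radio_a, one of a row of four about 80 mm apart on a 12 mm board. 74 mm wide (y), 34 mm tall; pocket 56 x 32 mm, floor 12 mm above the origin. Origin: centre of the underside below the pocket; z up, y along the row to the robot's left. It never moves, so it shows where its radio first stood.
- charger_b: Fixed charging cup of radio_b, one of a row of four about 80 mm apart on a 12 mm board. 74 mm wide (y), 44 mm tall; pocket 66 x 42 mm, floor 12 mm above the origin. Origin: centre of the underside below the pocket; z up, y along the row to the robot's left. It never moves, so it shows where its radio first stood.
- charger_c: Fixed charging cup of radio_c, one of a row of four about 80 mm apart on a 12 mm board. 74 mm wide (y), 40 mm tall; pocket 64 x 38 mm, floor 12 mm above the origin. Origin: centre of the underside below the pocket; z up, y along the row to the robot's left. It never moves, so it shows where its radio first stood.
- charger_d: Fixed charging cup of radio_d, one of a row of four about 80 mm apart on a 12 mm board. 74 mm wide (y), 36 mm tall; pocket 60 x 40 mm, floor 12 mm above the origin. Origin: centre of the underside below the pocket; z up, y along the row to the robot's left. It never moves, so it shows where its radio first stood.
- rack: Fixed grey steel rack, empty, origin at centre of underside. Four open pockets in a row, centres at y = 120, 40, -40, -120 mm (+y is the robot's left), each 76 (y) x 50 mm (x), floor 6 mm up. Dividers, ends 42 mm tall, -x wall 30, +x wall 55, all 4 thick. Parallel to the charger row within 14 deg, 0.17-0.21 m nearer or farther. Mug, meter, morse paddle, dummy load stand past the rows' ends.
- mug: Loose white stoneware mug standing just past the rack's left end, about 0.235 m along the rack's +y from its origin. 72 mm across, 85 mm tall, handle on its +y side, away from the rack. Origin: centre of its underside. A bystander, to be left where it stands.

How it is judged (in metres and radians):
At the end, for the whole second after the job is handed in: All four radios stand upright (within 7 degrees) on the floor of the rack's pockets (origin 0 to 10 mm above the rack's origin; within 15 mm across and 17 mm along the row of a pocket centre), one to each pocket, in the same left-to-right order as their chargers, at rest (x of radio_a in the frame of rack between -0.015 and 0.015 m and z of radio_a in the frame of rack between 0 and 0.01 m and angle between each of radio_a, radio_b, radio_c, radio_d's own z axis and vertical below 0.12 rad and linear speed of each of radio_a, radio_b, radio_c, radio_d below 0.02 m/s and angular speed of each of radio_a, radio_b, radio_c, radio_d below 0.1 rad/s and (y of radio_a in the frame of rack between 0.103 and 0.137 m or y of radio_a in the frame of rack between 0.023 and 0.057 m or y of radio_a in the frame of rack between -0.057 and -0.023 m or y of radio_a in the frame of rack between -0.137 and -0.103 m) and x of radio_b in the frame of rack between -0.015 and 0.015 m and z of radio_b in the frame of rack between 0 and 0.01 m and (y of radio_b in the frame of rack between 0.103 and 0.137 m or y of radio_b in the frame of rack between 0.023 and 0.057 m or y of radio_b in the frame of rack between -0.057 and -0.023 m or y of radio_b in the frame of rack between -0.137 and -0.103 m) and x of radio_c in the frame of rack between -0.015 and 0.015 m and z of radio_c in the frame of rack between 0 and 0.01 m and (y of radio_c in the frame of rack between 0.103 and 0.137 m or y of radio_c in the frame of rack between 0.023 and 0.057 m or y of radio_c in the frame of rack between -0.057 and -0.023 m or y of radio_c in the frame of rack between -0.137 and -0.103 m) and x of radio_d in the frame of rack between -0.015 and 0.015 m and z of radio_d in the frame of rack between 0 and 0.01 m and (y of radio_d in the frame of rack between 0.103 and 0.137 m or y of radio_d in the frame of rack between 0.023 and 0.057 m or y of radio_d in the frame of rack between -0.057 and -0.023 m or y of radio_d in the frame of rack between -0.137 and -0.103 m) and ((y of charger_b in the frame of charger_a above 0 m and ((y of radio_b in the frame of rack above -0.08 m and y of radio_a in the frame of rack below -0.08 m) or (y of radio_b in the frame of rack above 0 m and y of radio_a in the frame of rack below 0 m) or (y of radio_b in the frame of rack above 0.08 m and y of radio_a in the frame of rack below 0.08 m))) or (y of charger_b in the frame of charger_a below 0 m and ((y of radio_a in the frame of rack above -0.08 m and y of radio_b in the frame of rack below -0.08 m) or (y of radio_a in the frame of rack above 0 m and y of radio_b in the frame of rack below 0 m) or (y of radio_a in the frame of rack above 0.08 m and y of radio_b in the frame of rack below 0.08 m)))) and ((y of charger_c in the frame of charger_a above 0 m and ((y of radio_c in the frame of rack above -0.08 m and y of radio_a in the frame of rack below -0.08 m) or (y of radio_c in the frame of rack above 0 m and y of radio_a in the frame of rack below 0 m) or (y of radio_c in the frame of rack above 0.08 m and y of radio_a in the frame of rack below 0.08 m))) or (y of charger_c in the frame of charger_a below 0 m and ((y of radio_a in the frame of rack above -0.08 m and y of radio_c in the frame of rack below -0.08 m) or (y of radio_a in the frame of rack above 0 m and y of radio_c in the frame of rack below 0 m) or (y of radio_a in the frame of rack above 0.08 m and y of radio_c in the frame of rack below 0.08 m)))) and ((y of charger_c in the frame of charger_b above 0 m and ((y of radio_c in the frame of rack above -0.08 m and y of radio_b in the frame of rack below -0.08 m) or (y of radio_c in the frame of rack above 0 m and y of radio_b in the frame of rack below 0 m) or (y of radio_c in the frame of rack above 0.08 m and y of radio_b in the frame of rack below 0.08 m))) or (y of charger_c in the frame of charger_b below 0 m and ((y of radio_b in the frame of rack above -0.08 m and y of radio_c in the frame of rack below -0.08 m) or (y of radio_b in the frame of rack above 0 m and y of radio_c in the frame of rack below 0 m) or (y of radio_b in the frame of rack above 0.08 m and y of radio_c in the frame of rack below 0.08 m)))) and ((y of charger_d in the frame of charger_a above 0 m and ((y of radio_d in the frame of rack above -0.08 m and y of radio_a in the frame of rack below -0.08 m) or (y of radio_d in the frame of rack above 0 m and y of radio_a in the frame of rack below 0 m) or (y of radio_d in the frame of rack above 0.08 m and y of radio_a in the frame of rack below 0.08 m))) or (y of charger_d in the frame of charger_a below 0 m and ((y of radio_a in the frame of rack above -0.08 m and y of radio_d in the frame of rack below -0.08 m) or (y of radio_a in the frame of rack above 0 m and y of radio_d in the frame of rack below 0 m) or (y of radio_a in the frame of rack above 0.08 m and y of radio_d in the frame of rack below 0.08 m)))) and ((y of charger_d in the frame of charger_b above 0 m and ((y of radio_d in the frame of rack above -0.08 m and y of radio_b in the frame of rack below -0.08 m) or (y of radio_d in the frame of rack above 0 m and y of radio_b in the frame of rack below 0 m) or (y of radio_d in the frame of rack above 0.08 m and y of radio_b in the frame of rack below 0.08 m))) or (y of charger_d in the frame of charger_b below 0 m and ((y of radio_b in the frame of rack above -0.08 m and y of radio_d in the frame of rack below -0.08 m) or (y of radio_b in the frame of rack above 0 m and y of radio_d in the frame of rack below 0 m) or (y of radio_b in the frame of rack above 0.08 m and y of radio_d in the frame of rack below 0.08 m)))) and ((y of charger_d in the frame of charger_c above 0 m and ((y of radio_d in the frame of rack above -0.08 m and y of radio_c in the frame of rack below -0.08 m) or (y of radio_d in the frame of rack above 0 m and y of radio_c in the frame of rack below 0 m) or (y of radio_d in the frame of rack above 0.08 m and y of radio_c in the frame of rack below 0.08 m))) or (y of charger_d in the frame of charger_c below 0 m and ((y of radio_c in the frame of rack above -0.08 m and y of radio_d in the frame of rack below -0.08 m) or (y of radio_c in the frame of rack above 0 m and y of radio_d in the frame of rack below 0 m) or (y of radio_c in the frame of rack above 0.08 m and y of radio_d in the frame of rack below 0.08 m))))); the robot touches nothing.
It fails at once if radio_a is dropped, thrown or knocked over: it moves faster than 0.6 m/s with no finger on it (linear speed of radio_a above 0.6 m/s and contact force between the fingers and radio_a below 0.05 N).
It fails at once if radio_b is dropped, thrown or knocked over: it moves faster than 0.6 m/s with no finger on it (linear speed of radio_b above 0.6 m/s and contact force between the fingers and radio_b below 0.05 N).
It fails at once if radio_c is dropped, thrown or knocked over: it moves faster than 0.6 m/s with no finger on it (linear speed of radio_c above 0.6 m/s and contact force between the fingers and radio_c below 0.05 N).
It fails at once if radio_d is dropped, thrown or knocked over: it moves faster than 0.6 m/s with no finger on it (linear speed of radio_d above 0.6 m/s and contact force between the fingers and radio_d below 0.05 N).
It fails at once if the mug is shifted by more than 20 mm or tipped (distance of mug from where it was at the start of the episode above 0.02 m or angle between mug's own z axis and vertical above 0.3 rad).
It also fails if it takes over 96 s, if anything falls off the work surface, if the arm or the gripper's body presses on something with over 40 N, if the wrist force passes 120 N, or if a joint passes its speed limit or range.

ROBOT

A 6-joint arm with a two-finger parallel gripper is mounted at the origin on the work surface. World frame = base frame: x ahead of the robot, y to its left, z up, the work surface at z = 0. Lengths are in m, angles in degrees, forces in N, time in s.
With the tool pointing down it reaches from about 0.35 to 0.875 m from the base axis. Payload 4.2 kg.
Tool frame: the origin (TCP) lies at the very end of the fingers, on their centre line; the grasp point (between the pads) lies 19 mm behind it; z points along the fingers, y is the line along which they close (so a half turn about z gives the same grasp; the last joint's range is limited). The gripper opens to 87 mm and grips with 3 to 60 N. Pads are 19 mm wide; open, the fingers measure 117 mm over their backs; the gripper's body (75 mm by 190 mm) begins 51 mm behind the grasp point.
Start: joints at [-53.938, 22.042, 0.453, 0, -68.411, -14.817], TCP at [0.226, -0.582, 0.223] pointing down, gripper open.
Joint ranges: [-179.83, 179.83], [-69.29, 118.12], [-61.27, 80.66], [-181.25, 117.63], [-171.15, -9.14], [-177.46, 177.46]. Speed limits (degrees/s): [159.86, 159.86, 180, 180, 180, 180].

INTERFACE

Orientations are given as a 3x3 rotation matrix whose columns are the frame's x, y, z axes.
In Python, from station import sense, cams, r gives the robot as it stands. The module is installed in compiled form; this text tells all that it offers.
- The arm moves only by the tool step_arm, never from a script. Its argument "targets" is text: rows parted by semicolons, each of 4 numbers parted by spaces: the shift along the tool's x, y, z in cm, then the turn about the tool's z in degrees. In form: x y z turn; .... A call has 1 to 12 rows; each row shifts and turns the commanded pose from where the row before left it, along the tool's axes as they then stand; what a row does not reach is not made up. A row lasts 1/12 s, in which the tool goes at most 41.7 mm and 7.16 degrees, less where a joint would pass 70% of its speed; a pose out of reach is approached as far as the arm can. A call with a gripper value outside its range is refused whole. "claw" is the finger opening in cm, from 0 to 8.7, set as the call begins (left out, the last holds). The fingers move at their own pace and stop on an object; the grip force is fixed at half the most. Time passes only in rows, so rows that do not move let the fingers close. It gives the time, the measured TCP pose, the force, the opening and the grip force at its end, in the units of the state.
- sense(): the state, without advancing time (a new reading comes with each control period).
- cams.capture(name): name is "scene" or "top" or "wrist"; returns a dict with "frame" (420x560x3 uint8, blue, green, red), "vertical_fov" (degrees; the focal length in pixels is half the picture's height over the tangent of half this angle, whatever the lens; pixels are square), "cx", "cy" (the principal point, pixels), "dist_coeffs" ([k1, k2, p1, p2, k3] as OpenCV has them; the pictures are not rectified), "eye" and "rotation" of the camera in the world; the wrist camera has in their place "tool_from_camera" (4x4, takes a point from camera to tool coordinates, whose origin is the TCP and whose axes are the flange's). Camera axes: x right, y down, z forward; pixel columns grow to the right and rows downward; lengths in m; the calibration is good to about 2 mm. A picture is of the moment at which its call begins: read the wrist's pose just before it. There is no depth.
- r.finish_job(): hands the job in; it is judged then, once.
The state is a dict: "time_s": time; "joints": joint angles; "joint_velocities": joint speeds; "effort": joint torques, N m; "tcp_pos": TCP position; "ee_rot": TCP orientation; "wrist_force": force on the tool from outside, world axes, zero at the start; "moment": the same for the moment, N m; "gripper_width": opening from 0.0 (shut) to 1.0 (fully open); "gripper_force": force on a finger pad.
Only numpy, scipy, OpenCV 4.12 (cv2) and the standard library are available. Lean on these libraries where they do the work, as an engineer would, in place of code of your own. Each camera call takes 0.05 s, during which the arm holds its last target. There are 200 camera calls.

## Working session

There is one attempt and no reset: what is moved stays moved. The work goes in short steps, Python scripts to look and compute and a tool call to move; the robot and the scene stay as the last step left them, time stands still between calls to the robot, and variables do not carry over. Pictures are saved under pics/ and viewed, at most 14 in all, crops included, and the job is handed in when it is done.

Besides the shell and the picture viewer there is one more tool, called after "Call:" in YAML: its name, and indented under it one key for each argument. step_arm: Moves the arm, as the interface text tells. Its arguments: {"type":"object","properties":{"targets":{"type":"string"},"claw":{"type":"number"}},"required":["targets"]}

```bash
mkdir -p pics; python3 - <<'E'
from station import sense,cams,r
import cv2,numpy as np
s=sense();print(s)
for n in("scene","top"):
    c=cams.capture(n);cv2.imwrite(f"pics/{n}0.png",c["frame"])
    print({k:v for k,v in c.items() if k!="frame"})
E
```

```text
{'time_s': 0.0, 'joints': array([-5.39369939e+01,  2.20929311e+01,  3.80178786e-01, -2.93022787e-02,
       -6.84114448e+01, -1.48159759e+01]), 'joint_velocities': array([ 0.11400178, -0.12624788,  0.01569288,  0.03326938, -0.02585034,
       -0.05011729]), 'effort': array([-1.68698778e-03, -3.90668499e+01,  1.87404531e+01,  4.21995118e+00,
        1.09613239e-02, -1.97074805e-04]), 'tcp_pos': array([ 0.22628977, -0.58195168,  0.22143866]), 'ee_rot': array([[-9.32094974e-01, -3.62212873e-01, -8.91595199e-04],
       [-3.62213957e-01,  9.32092763e-01,  2.03216526e-03],
       [ 9.49730164e-05,  2.21711925e-03, -9.99997538e-01]]), 'wrist_force': array([0.236843  , 0.69164712, 1.15752241]), 'moment': array([ 0.00461776, -0.07075496, -0.02429255]), 'gripper_force': 0.0, 'gripper_width': 0.996746478225964}
{'vertical_fov': 49.42453857094045, 'cx': 274.2926297378364, 'cy': 214.2906168100021, 'dist_coeffs': array([-0.10100598,  0.        ,  0.        ,  0.        ,  0.        ]), 'eye': array([1.00841679, 0.13421359, 0.78228104]), 'rotation': array([[-1.65069185e-01,  8.30635149e-01, -5.31787000e-01],
       [ 9.86281882e-01,  1.38767313e-01, -8.93962026e-02],
       [-4.60974813e-04, -5.39248442e-01, -8.42146606e-01]])}
{'vertical_fov': 55.15315733347022, 'cx': 279.239741490454, 'cy': 205.3982855025788, 'dist_coeffs': array([-0.00302826,  0.        ,  0.        ,  0.        ,  0.        ]), 'eye': array([0.50784805, 0.07172708, 0.85977901]), 'rotation': array([[ 0.0111323 , -0.99799611,  0.06228832],
       [-0.99962256, -0.00954254,  0.02576205],
       [-0.02511603, -0.0625516 , -0.99772565]])}
```

View pics/scene0.png

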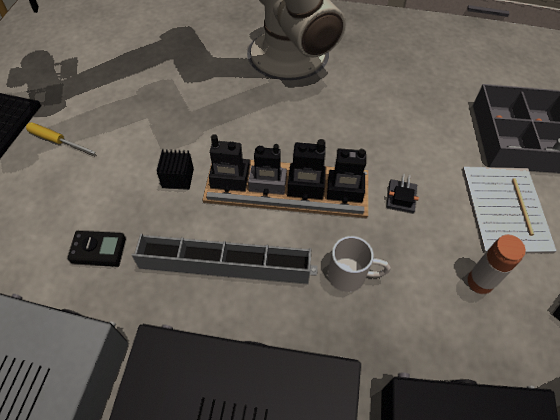

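View pics/top0.png

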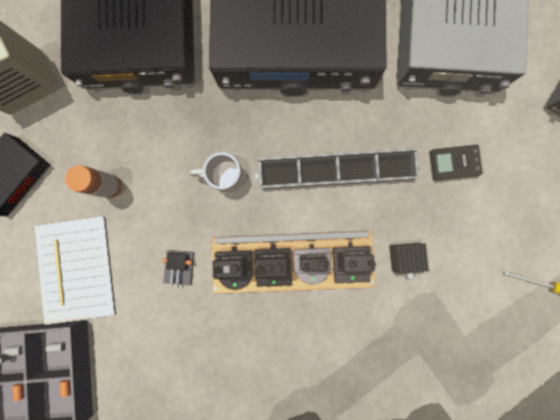

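The top view shows the charger row at about (213–373, 235–292), with the rack beyond it at (260–416, 153–187). The mug is left of the rack at about (221,172).

```bash
python3 - <<'E'
import cv2
i=cv2.imread("pics/top0.png")
def enh(x):
    return cv2.convertScaleAbs(x,alpha=1.6,beta=20)
cv2.imwrite("pics/t1.png",enh(cv2.resize(i[225:300,205:385],None,fx=4.4,fy=4.4,interpolation=cv2.INTER_CUBIC)))
cv2.imwrite("pics/t2.png",enh(cv2.resize(i[145:195,195:425],None,fx=3.4,fy=3.4,interpolation=cv2.INTER_CUBIC)))
E
```

```text
(no output)
```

View pics/t1.png

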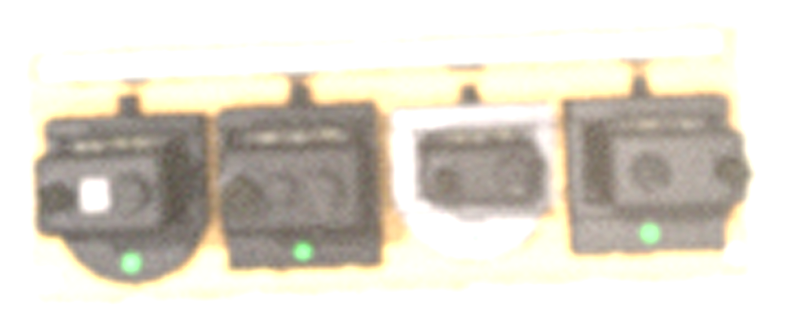

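View pics/t2.png

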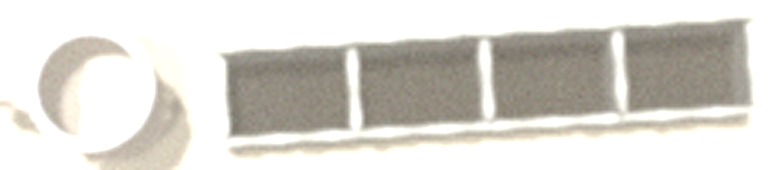

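```bash
cat > h.py <<'E'
import numpy as np,cv2
from station import sense,cams,r
def ray(c,pts):
    h=c["frame"].shape[0];f=h/2/np.tan(np.radians(c["vertical_fov"]/2))
    K=np.array([[f,0,c["cx"]],[0,f,c["cy"]],[0,0,1]])
    u=cv2.undistortPoints(np.array(pts,float).reshape(-1,1,2),K,c["dist_coeffs"])[:,0]
    d=np.c_[u,np.ones(len(u))]
    return K,d
def pose(c,s=None):
    if "eye" in c: return c["rotation"],c["eye"]
    T=c["tool_from_camera"];R=s["ee_rot"]
    return R@T[:3,:3], s["tcp_pos"]+R@T[:3,3]
def w(c,pts,z,s=None):
    K,d=ray(c,pts);R,e=pose(c,s);d=d@R.T
    t=(np.broadcast_to(z,len(d))-e[2])/d[:,2]
    return e+d*t[:,None]
def proj(c,P,s=None):
    K,_=ray(c,[[0,0]]);R,e=pose(c,s)
    return cv2.projectPoints((np.array(P,float)-e)@R,np.zeros(3),np.zeros(3),K,c["dist_coeffs"])[0][:,0]
E
python3 - <<'E'
from h import *
c=cams.capture("top")
p=np.array([[101,187],[293,193],[481,176],[679,168]])/4.4+[205,225]
print(w(c,p,[.117,.122,.106,.11]).round(4))
p=np.array([[352,88.5],[487,80],[619,72.5]])/3.4+[195,145]
print(w(c,p,.042).round(4))
p=np.array([[97,95]])/3.4+[195,145]
print(w(c,p,.085).round(4))
E
```

```text
[[ 0.4388  0.184   0.117 ]
 [ 0.4379  0.1034  0.122 ]
 [ 0.4446  0.0248  0.106 ]
 [ 0.4493 -0.0578  0.11  ]]
[[ 0.6298  0.0541  0.042 ]
 [ 0.6355 -0.0269  0.042 ]
 [ 0.6406 -0.1058  0.042 ]]
[[0.6185 0.201  0.085 ]]
```

Call:
step_arm:
  targets: "0 0 -1 -6;0 0 -1 -6;0 0 -1 -6;0 0 -1 -6;0 0 -1 -6;0 0 -1 -6;0 0 -1 -6;0 0 -1 -6;0 0 -1 -6;0 0 -1 -6;0 0 -1 -6;0 0 0 -6"
  claw: 8.7

```text
time_s: 1.15
tcp_pos: [0.2267, -0.5832, 0.3347]
ee_rot: [[0.062, -0.998, 0.001], [-0.998, -0.062, -0.003], [0.003, -0.001, -1.0]]
wrist_force: [0.7, -0.3, 1.2]
gripper_width: 0.998
gripper_force: 0.0
```

Call:
step_arm:
  targets: "-3 -1.3 0 0;-3 -1.3 0 0;-3 -1.3 0 0;-3 -1.3 0 0;-3 -1.3 0 0;-3 -1.3 0 0;-3 -1.3 0 0;-3 -1.3 0 0;-3 -1.3 0 0;-3 -1.3 0 0;-3 -1.3 0 0;-3 -1.3 0 0"

```text
time_s: 2.15
tcp_pos: [0.3618, -0.2127, 0.3325]
ee_rot: [[0.056, -0.998, 0.0], [-0.998, -0.056, 0.0], [-0.0, -0.0, -1.0]]
wrist_force: [1.0, 0.4, 0.4]
gripper_width: 1.002
gripper_force: 0.0
```

Call:
step_arm:
  targets: "-3 -1.2 0 0;-3 -1.2 0 0;-3 -1.2 0 0;-3 -1.2 0 0;-3 -1.2 0 0;-3 -1.2 0 0;-3 -1.2 0 0;-3 -1.2 0 0;-2 -1 0 0;0 0 0 0;0 0 0 0"

```text
time_s: 3.07
tcp_pos: [0.4529, 0.0521, 0.3319]
ee_rot: [[0.059, -0.998, -0.002], [-0.998, -0.059, -0.001], [0.001, 0.002, -1.0]]
wrist_force: [0.2, 0.2, 0.2]
gripper_width: 1.001
gripper_force: 0.0
```

```bash
python3 - <<'E'
from h import *
s=sense();c=cams.capture("wrist");print(s["tcp_pos"],s["joints"],s["ee_rot"],c["tool_from_camera"],c["vertical_fov"])
cv2.imwrite("pics/w1.png",cv2.convertScaleAbs(c["frame"],alpha=1.7,beta=20))
E
```

```text
[0.45288518 0.05214372 0.33189724] [ 2.70802996e+01  1.49653805e+00 -1.03954474e+01 -1.07461423e-02
 -7.82054899e+01 -2.37191028e+01] [[ 5.85922943e-02 -9.98280716e-01 -1.59833067e-03]
 [-9.98281862e-01 -5.85913833e-02 -6.11012048e-04]
 [ 5.16313140e-04  1.63138511e-03 -9.99998536e-01]] [[-1.09325770e-03 -9.65102788e-01 -2.61869077e-01  7.03961461e-02]
 [ 9.99998895e-01 -1.31891664e-03  6.85967324e-04 -1.80682858e-04]
 [-1.00741246e-03 -2.61868038e-01  9.65103163e-01 -1.62147207e-01]
 [ 0.00000000e+00  0.00000000e+00  0.00000000e+00  1.00000000e+00]] 61.86742225893342
```

View pics/w1.png

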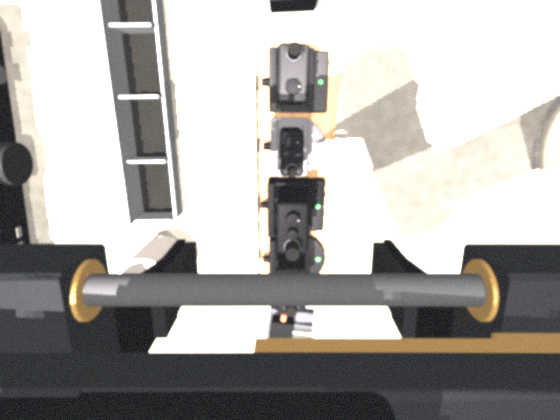

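Image up is world −y. From the top down the picture shows c (293,70), a (291,150), b (292,210) and d (290,255), with the rack at left (105–178, 0–215).

```bash
python3 - <<'E'
from h import *
i=cv2.imread("pics/w1.png")
c=cams.capture("wrist")
g=cv2.convertScaleAbs(c["frame"],alpha=1.3,beta=15)
cv2.imwrite("pics/w1c.png",cv2.resize(g[20:280,90:340],None,fx=2.3,fy=2.3,interpolation=cv2.INTER_CUBIC))
E
```

```text
(no output)
```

View pics/w1c.png

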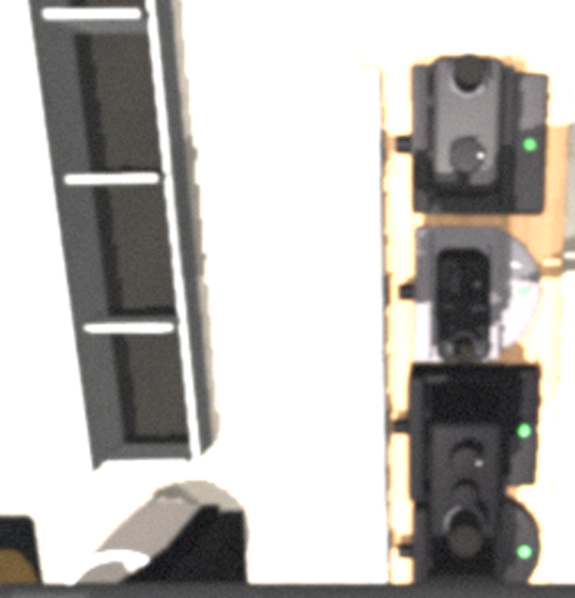

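```bash
python3 - <<'E'
from h import *
s=sense();c=cams.capture("wrist")
W=lambda p,z:w(c,np.array(p)/2.3+[90,20],z,s)[:,:2].round(4)
def yaw(a):d=a[0]-a[-1];return np.degrees(np.arctan2(d[0],-d[1])).round(2)
a=W([[378,70],[387,580]],.012);print("board",a.tolist(),yaw(a))
a=W([[152,2],[196,455]],.030);print("wall",a.tolist(),yaw(a))
a=W([[45,14],[68,180],[86,328]],.042);print("divfar",a.tolist(),yaw(a))
a=W([[140,14],[158,178],[172,327]],.042);print("divnear",a.tolist(),yaw(a))
a=W([[529,144],[524,292],[524,430],[524,551]],.03);print("led",a.tolist(),yaw(a))
a=W([[402,143],[406,292],[399,426],[404,550]],.03);print("stub",a.tolist(),yaw(a))
for n,p,z in(("c",[[436,110],[500,110]],.11),("a",[[439,290],[489,290]],.106),("b",[[431,500],[504,500]],.122)):print(n,W(p,z).tolist())
E
```

```text
board [[0.4978, -0.092], [0.4817, 0.2152]] 3.0
wall [[0.6146, -0.1152], [0.5985, 0.1306]] 3.75
divfar [[0.6649, -0.1039], [0.6589, -0.0237], [0.6543, 0.0554]] 3.81
divnear [[0.6168, -0.1068], [0.611, -0.0275], [0.6063, 0.0522]] 3.78
led [[0.4129, -0.0567], [0.4092, 0.0229], [0.4026, 0.1043], [0.3963, 0.1821]] 3.98
stub [[0.482, -0.0534], [0.4765, 0.0266], [0.4773, 0.1059], [0.471, 0.1855]] 2.64
c [[0.4631, -0.0623], [0.4346, -0.0639]]
a [[0.4576, 0.0173], [0.4337, 0.016]]
b [[0.4561, 0.1178], [0.4203, 0.1158]]
```

```bash
python3 - <<'E'
from h import *
s=sense();cw=cams.capture("wrist");ct=cams.capture("top")
for n,p,q,off in(("c knob",(650,172),(467,155),102),("c ant",(733,172),(470,72),120),("b ant",(240,195),(466,530),130),("a ant",(446,180),(463,345),110)):
    A=[];b=[]
    rs=[]
    for c,px,st in((ct,np.array(p)/4.4+[205,225],None),(cw,np.array(q)/2.3+[90,20],s)):
        R,e=pose(c,st);d=ray(c,[px])[1][0]@R.T;d/=np.linalg.norm(d);rs.append((e,d))
    M=sum(np.eye(3)-np.outer(d,d) for e,d in rs);v=sum((np.eye(3)-np.outer(d,d))@e for e,d in rs)
    X=np.linalg.solve(M,v);print(n,X.round(4),"floor z",round(X[2]-off/1000,4))
E
```

```text
c knob [ 0.4485 -0.0436  0.1229] floor z 0.0209
c ant [ 0.4494 -0.0761  0.1299] floor z 0.0099
b ant [0.439  0.1238 0.143 ] floor z 0.013
a ant [0.4447 0.0401 0.1233] floor z 0.0133
```

Call:
step_arm:
  targets: "2.7 0.25 0 0;2.7 0.25 0 0;2.7 0.25 0 0;2.7 0.25 0 0;0 0 3 0;0 0 3 0;0 0 3 0;0 0 3 0;0 0 2 0;0 0 0 0;0 0 0 0"

```text
time_s: 4.23
tcp_pos: [0.4488, -0.0578, 0.1926]
ee_rot: [[0.056, -0.998, -0.001], [-0.998, -0.056, -0.001], [0.001, 0.001, -1.0]]
wrist_force: [0.6, -0.4, 1.0]
gripper_width: 1.001
gripper_force: 0.0
```

```bash
python3 - <<'E'
from h import *
s=sense();c=cams.capture("wrist");print(s["tcp_pos"])
cv2.imwrite("pics/w2.png",cv2.convertScaleAbs(c["frame"],alpha=1.5,beta=20))
for n,x,y,h in(("c",.449,-.056,.104),("c+12",.449,-.056,.116)):
    th=np.radians(3.2);R=np.array([[np.cos(th),-np.sin(th)],[np.sin(th),np.cos(th)]])
    P=[[*(np.array([x,y])+R@np.array(q)),h] for q in((.016,.029),(.016,-.029),(-.016,-.029),(-.016,.029))]
    print(n,proj(c,P,s).round(0).tolist())
E
```

```text
[ 0.44875877 -0.05783343  0.19258945]
c [[263.0, 249.0], [261.0, 174.0], [305.0, 174.0], [304.0, 248.0]]
c+12 [[262.0, 255.0], [260.0, 177.0], [306.0, 176.0], [305.0, 255.0]]
```

View pics/w2.png

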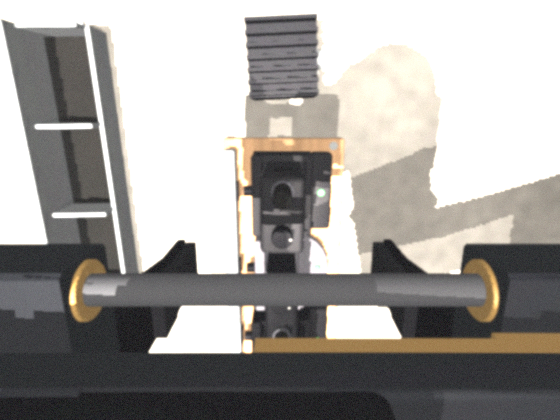

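Radio c's case top spans columns 261–305 and rows of about 174–250. That matches the prediction with the floor at 12 mm, and it is centred between the fingers. Next I descend, grip and lift.

Call:
step_arm:
  targets: "0 0 2 0;0 0 2 0;0 0 2 0;0 0 2 0;0 0 1.5 0;0 0 1 0;0 0 0.6 0;0 0 0 0;0 0 0 0"

```text
time_s: 5.03
tcp_pos: [0.4503, -0.0569, 0.0828]
ee_rot: [[0.057, -0.998, 0.003], [-0.998, -0.057, 0.0], [-0.0, -0.003, -1.0]]
wrist_force: [0.9, -0.7, 0.7]
gripper_width: 1.002
gripper_force: 0.0
```

Call:
step_arm:
  targets: "0 0 0 0;0 0 0 0;0 0 0 0;0 0 0 0;0 0 0 0;0 0 0 0;0 0 0 0;0 0 0 0;0 0 0 0;0 0 0 0"
  claw: 0

```text
time_s: 5.87
tcp_pos: [0.4493, -0.057, 0.0815]
ee_rot: [[0.057, -0.998, 0.0], [-0.998, -0.057, 0.0], [-0.0, -0.0, -1.0]]
wrist_force: [0.2, 0.7, -0.4]
gripper_width: 0.367
gripper_force: 29.8
```

Call:
step_arm:
  targets: "0 0 -0.5 0;0 0 -1 0;0 0 -1.5 0;0 0 -1.5 0;0 0 -1.5 0;0 0 -1.5 0;0 0 -1.5 0;0 0 -1.5 0;0 0 -1.5 0;0 0 -1.5 0;0 0 -0.5 0;0 0 0 0"

```text
time_s: 6.87
tcp_pos: [0.4494, -0.0569, 0.2224]
ee_rot: [[0.057, -0.998, 0.002], [-0.998, -0.057, 0.001], [-0.001, -0.002, -1.0]]
wrist_force: [-0.2, -0.2, -2.7]
gripper_width: 0.368
gripper_force: 29.8
```

Call:
step_arm:
  targets: "0.5 -0.9 0 0;1 -1.9 0 0;1 -1.9 0 0;1 -1.9 0 0;1 -1.9 0 0;1 -1.9 0 0;1 -1.9 0 0;1 -1.9 0 0;1 -1.9 0 0;1 -1.9 0 0;0.5 -0.8 0 0;0 0 0 0"

```text
time_s: 7.87
tcp_pos: [0.6435, -0.1474, 0.2182]
ee_rot: [[0.055, -0.998, -0.004], [-0.998, -0.055, 0.0], [-0.0, 0.004, -1.0]]
wrist_force: [0.4, 0.0, -2.3]
gripper_width: 0.368
gripper_force: 29.8
```

```bash
cat > ov.py <<'E'
from h import *
import sys
def pk(o=(.635,-.0262),yaw=3.8,z=.042):
    th=np.radians(yaw);R=np.array([[np.cos(th),-np.sin(th)],[np.sin(th),np.cos(th)]])
    return [[*(np.array(o)+R@np.array([x,y])),z] for y in(.16,.08,0,-.08,-.16) for x in(-.025,.025)]
E
python3 - <<'E'
from ov import *
s=sense();c=cams.capture("wrist");g=cv2.convertScaleAbs(c["frame"],alpha=1.5,beta=20)
print(s["tcp_pos"])
for p in proj(c,pk(),s):
    cv2.circle(g,tuple(int(v) for v in p.round()),2,(0,0,255),-1)
cv2.imwrite("pics/w3.png",g)
E
```

```text
[ 0.64349506 -0.14741801  0.21822096]
```

View pics/w3.png

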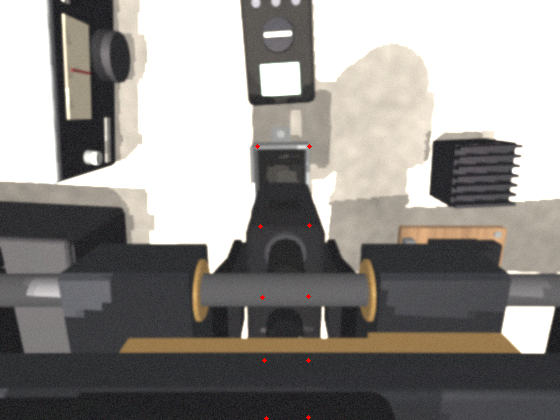

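The predicted outline of the rack's right end (257–310, 146) lies on the real wall, so the rack pose holds. Lowering now.

Call:
step_arm:
  targets: "0 0 1 0;0 0 1.8 0;0 0 1.8 0;0 0 1.8 0;0 0 1.8 0;0 0 1.8 0;0 0 1.5 0;0 0 1 0;0 0 0.5 0;0 0 0.3 0;0 0 0 0"

```text
time_s: 8.83
tcp_pos: [0.6423, -0.1461, 0.0884]
ee_rot: [[0.057, -0.998, -0.0], [-0.998, -0.057, -0.0], [0.0, 0.0, -1.0]]
wrist_force: [0.0, 0.6, -2.5]
gripper_width: 0.364
gripper_force: 29.8
```

Call:
step_arm:
  targets: "0 0 0.2 0;0 0 0.2 0;0 0 0.2 0;0 0 0.1 0;0 0 0 0"

```text
time_s: 9.25
tcp_pos: [0.6423, -0.1463, 0.0814]
ee_rot: [[0.057, -0.998, -0.0], [-0.998, -0.057, 0.0], [-0.0, 0.0, -1.0]]
wrist_force: [-0.1, -0.5, -2.7]
gripper_width: 0.363
gripper_force: 29.8
```

Call:
step_arm:
  targets: "0 0 0.2 0;0 0 0.1 0;0 0 0.1 0;0 0 0.1 0;0 0 0.1 0;0 0 0 0"

```text
time_s: 9.75
tcp_pos: [0.6423, -0.1463, 0.0752]
ee_rot: [[0.056, -0.998, -0.001], [-0.998, -0.056, 0.0], [-0.0, 0.001, -1.0]]
wrist_force: [-0.4, -0.2, -3.5]
gripper_width: 0.364
gripper_force: 29.8
```

Call:
step_arm:
  targets: "0 0 0.1 0;0 0 0.1 0;0 0 0 0"

```text
time_s: 10.0
tcp_pos: [0.6423, -0.1462, 0.0733]
ee_rot: [[0.057, -0.998, -0.0], [-0.998, -0.057, 0.0], [-0.0, 0.0, -1.0]]
wrist_force: [0.1, -0.4, -2.6]
gripper_width: 0.369
gripper_force: 29.8
```

Call:
step_arm:
  targets: "0 0 0.1 0;0 0 0.1 0;0 0 0.1 0;0 0 0.1 0;0 0 0.1 0;0 0 0 0"

```text
time_s: 10.5
tcp_pos: [0.6423, -0.1462, 0.0682]
ee_rot: [[0.057, -0.998, -0.001], [-0.998, -0.057, 0.0], [-0.0, 0.001, -1.0]]
wrist_force: [-0.7, 0.0, -2.5]
gripper_width: 0.366
gripper_force: 29.8
```

Call:
step_arm:
  targets: "0 0 0.1 0;0 0 0.1 0;0 0 0 0"

```text
time_s: 10.75
tcp_pos: [0.6423, -0.1462, 0.0663]
ee_rot: [[0.057, -0.998, -0.0], [-0.998, -0.057, 0.0], [-0.0, 0.0, -1.0]]
wrist_force: [0.4, 0.1, -2.6]
gripper_width: 0.369
gripper_force: 29.8
```

Call:
step_arm:
  targets: "0 0 0.1 0;0 0 0.1 0;0 0 0 0"

```text
time_s: 11.0
tcp_pos: [0.6423, -0.1462, 0.0643]
ee_rot: [[0.057, -0.998, -0.0], [-0.998, -0.057, 0.0], [-0.0, 0.0, -1.0]]
wrist_force: [-0.1, 0.6, -2.7]
gripper_width: 0.367
gripper_force: 29.8
```

Call:
step_arm:
  targets: "0 0 0.1 0;0 0 0.1 0;0 0 0 0"

```text
time_s: 11.25
tcp_pos: [0.6427, -0.1463, 0.0636]
ee_rot: [[0.057, -0.998, 0.0], [-0.998, -0.057, -0.0], [0.0, -0.0, -1.0]]
wrist_force: [-1.5, 0.9, 3.6]
gripper_width: 0.368
gripper_force: 29.8
```

Contact came 18 mm below the grasp height, so the charger floors are at z = 24 mm. Releasing and rising.

Call:
step_arm:
  targets: "0 0 0 0;0 0 0 0;0 0 0 0;0 0 0 0;0 0 0 0"
  claw: 7

```text
time_s: 11.67
tcp_pos: [0.6426, -0.1463, 0.0625]
ee_rot: [[0.057, -0.998, 0.0], [-0.998, -0.057, 0.0], [-0.0, -0.0, -1.0]]
wrist_force: [-0.3, 0.6, 0.5]
gripper_width: 0.66
gripper_force: 0.0
```

Call:
step_arm:
  targets: "0 0 -0.5 0;0 0 -1 0;0 0 -2 0;0 0 -2 0;0 0 -2 0;0 0 -2 0;0 0 -2 0;0 0 -2 0;0 0 -2 0;0 0 0 0"

```text
time_s: 12.5
tcp_pos: [0.645, -0.1469, 0.2242]
ee_rot: [[0.057, -0.998, 0.011], [-0.998, -0.057, -0.002], [0.003, -0.011, -1.0]]
wrist_force: [0.2, -0.0, 1.1]
gripper_width: 0.805
gripper_force: 0.0
```

Call:
step_arm:
  targets: "-1.65 1.71 0 0;-1.65 1.71 0 0;-1.65 1.71 0 0;-1.65 1.71 0 0;-1.65 1.71 0 0;-1.65 1.71 0 0;-1.65 1.71 0 0;-1.65 1.71 0 0;-1.65 1.71 0 0;-1.65 1.71 0 0;-1.65 1.71 0 0;0 0 0 0"
  claw: 8.7

```text
time_s: 13.5
tcp_pos: [0.4417, 0.0255, 0.2182]
ee_rot: [[0.059, -0.998, 0.0], [-0.998, -0.059, 0.001], [-0.001, -0.0, -1.0]]
wrist_force: [-0.1, -0.0, -0.7]
gripper_width: 0.998
gripper_force: 0.0
```

Call:
step_arm:
  targets: "0 0 1 0;0 0 2 0;0 0 2 0;0 0 2 0;0 0 2 0;0 0 2 0;0 0 1.2 0;0 0 0.6 0;0 0 0 0;0 0 0 0;0 0 0 0"

```text
time_s: 14.42
tcp_pos: [0.4453, 0.0245, 0.0905]
ee_rot: [[0.057, -0.998, 0.002], [-0.998, -0.057, 0.001], [-0.001, -0.002, -1.0]]
wrist_force: [-0.2, 0.2, 0.0]
gripper_width: 0.998
gripper_force: 0.0
```

Position is (0.445, 0.0245). Going 4 mm lower, then gripping and lifting.

Call:
step_arm:
  targets: "0 0 0.3 0;0 0 0 0"

```text
time_s: 14.58
tcp_pos: [0.4446, 0.0244, 0.0869]
ee_rot: [[0.056, -0.998, 0.001], [-0.998, -0.056, 0.001], [-0.0, -0.001, -1.0]]
wrist_force: [-0.0, 0.3, -0.6]
gripper_width: 0.996
gripper_force: 0.0
```

Call:
step_arm:
  targets: "0 0 0 0;0 0 0 0;0 0 0 0;0 0 0 0;0 0 0 0;0 0 0 0;0 0 0 0;0 0 0 0;0 0 0 0;0 0 0 0"
  claw: 0

```text
time_s: 15.42
tcp_pos: [0.4445, 0.0243, 0.0866]
ee_rot: [[0.057, -0.998, 0.0], [-0.998, -0.057, 0.0], [-0.0, -0.0, -1.0]]
wrist_force: [0.4, -0.5, 0.0]
gripper_width: 0.325
gripper_force: 0.3
```

Call:
step_arm:
  targets: "0 0 -0.5 0;0 0 -1 0;0 0 -1.5 0;0 0 -1.5 0;0 0 -1.5 0;0 0 -1.5 0;0 0 -1.5 0;0 0 -1.5 0;0 0 -1.5 0;0 0 -1.5 0;0 0 -0.5 0;0 0 0 0"

```text
time_s: 16.42
tcp_pos: [0.4448, 0.0245, 0.2276]
ee_rot: [[0.057, -0.998, 0.002], [-0.998, -0.057, 0.001], [-0.001, -0.002, -1.0]]
wrist_force: [-0.1, -0.4, -1.9]
gripper_width: 0.301
gripper_force: 29.6
```

Call:
step_arm:
  targets: "0.5 -0.9 0 0;1 -1.9 0 0;1 -1.9 0 0;1 -1.9 0 0;1 -1.9 0 0;1 -1.9 0 0;1 -1.9 0 0;1 -1.9 0 0;1 -1.9 0 0;1 -1.9 0 0;0.6 -0.7 0 0;0 0 0 0"

```text
time_s: 17.42
tcp_pos: [0.6376, -0.0673, 0.2236]
ee_rot: [[0.055, -0.998, -0.004], [-0.999, -0.055, -0.0], [0.0, 0.004, -1.0]]
wrist_force: [0.3, -0.8, -2.8]
gripper_width: 0.296
gripper_force: 29.6
```

Call:
step_arm:
  targets: "0 0 1 0;0 0 1.8 0;0 0 1.8 0;0 0 1.8 0;0 0 1.8 0;0 0 1.8 0;0 0 1.5 0;0 0 1 0;0 0 0.6 0;0 0 0.5 0;0 0 0 0"

```text
time_s: 18.33
tcp_pos: [0.6362, -0.0658, 0.0898]
ee_rot: [[0.057, -0.998, -0.001], [-0.998, -0.057, 0.0], [-0.0, 0.001, -1.0]]
wrist_force: [-0.4, 0.0, -1.7]
gripper_width: 0.297
gripper_force: 29.6
```

Call:
step_arm:
  targets: "0 0 0.3 0;0 0 0.3 0;0 0 0.2 0;0 0 0 0;0 0 0 0"

```text
time_s: 18.75
tcp_pos: [0.6369, -0.066, 0.0827]
ee_rot: [[0.057, -0.998, 0.0], [-0.998, -0.057, 0.0], [-0.0, -0.0, -1.0]]
wrist_force: [0.7, 0.1, -1.3]
gripper_width: 0.298
gripper_force: 29.6
```

Call:
step_arm:
  targets: "0 0 0.2 0;0 0 0.2 0;0 0 0.2 0;0 0 0 0"

```text
time_s: 19.08
tcp_pos: [0.6364, -0.066, 0.0759]
ee_rot: [[0.056, -0.998, -0.001], [-0.998, -0.056, -0.0], [-0.0, 0.001, -1.0]]
wrist_force: [-0.7, -1.0, -1.9]
gripper_width: 0.3
gripper_force: 29.6
```

Call:
step_arm:
  targets: "0 0 0.2 0;0 0 0.2 0;0 0 0 0"

```text
time_s: 19.33
tcp_pos: [0.6365, -0.0659, 0.072]
ee_rot: [[0.056, -0.998, -0.001], [-0.998, -0.056, 0.0], [-0.0, 0.001, -1.0]]
wrist_force: [-0.2, 0.4, -1.2]
gripper_width: 0.297
gripper_force: 29.6
```

Call:
step_arm:
  targets: "0 0 0.1 0;0 0 0.1 0;0 0 0 0"

```text
time_s: 19.58
tcp_pos: [0.6367, -0.0659, 0.0703]
ee_rot: [[0.057, -0.998, -0.0], [-0.998, -0.057, -0.0], [-0.0, 0.0, -1.0]]
wrist_force: [-0.7, 0.3, -2.6]
gripper_width: 0.299
gripper_force: 29.6
```

Call:
step_arm:
  targets: "0 0 0.1 0;0 0 0.1 0;0 0 0 0"

```text
time_s: 19.83
tcp_pos: [0.6371, -0.0659, 0.069]
ee_rot: [[0.057, -0.998, 0.001], [-0.998, -0.057, -0.0], [0.0, -0.001, -1.0]]
wrist_force: [-0.3, 0.8, -0.8]
gripper_width: 0.297
gripper_force: 29.7
```

Call:
step_arm:
  targets: "0 0 0.1 0;0 0 0 0"

```text
time_s: 20.0
tcp_pos: [0.6376, -0.0659, 0.0687]
ee_rot: [[0.057, -0.998, 0.002], [-0.998, -0.057, -0.0], [0.0, -0.002, -1.0]]
wrist_force: [0.4, 1.0, 4.5]
gripper_width: 0.299
gripper_force: 29.8
```

Call:
step_arm:
  targets: "0 0 0 0;0 0 0 0;0 0 0 0;0 0 0 0;0 0 0 0;0 0 0 0"
  claw: 7

```text
time_s: 20.5
tcp_pos: [0.6367, -0.066, 0.0673]
ee_rot: [[0.057, -0.998, -0.0], [-0.998, -0.057, -0.0], [-0.0, 0.0, -1.0]]
wrist_force: [1.2, -0.1, -0.9]
gripper_width: 0.669
gripper_force: 0.0
```

Call:
step_arm:
  targets: "0 0 -0.5 0;0 0 -1 0;0 0 -2 0;0 0 -2 0;0 0 -2 0;0 0 -2 0;0 0 -2 0;0 0 -2 0;0 0 -2 0;0 0 -1 0;0 0 0 0"

```text
time_s: 21.42
tcp_pos: [0.6383, -0.066, 0.2365]
ee_rot: [[0.057, -0.998, 0.007], [-0.998, -0.057, 0.0], [0.0, -0.007, -1.0]]
wrist_force: [-0.1, 0.8, -0.2]
gripper_width: 0.804
gripper_force: 0.0
```

Call:
step_arm:
  targets: "-1.65 1.7 0 0;-1.65 1.7 0 0;-1.65 1.7 0 0;-1.65 1.7 0 0;-1.65 1.7 0 0;-1.65 1.7 0 0;-1.65 1.7 0 0;-1.65 1.7 0 0;-1.65 1.7 0 0;-1.65 1.7 0 0;-1.65 1.7 0 0;0 0 0 0"
  claw: 8.7

```text
time_s: 22.42
tcp_pos: [0.4368, 0.1057, 0.2317]
ee_rot: [[0.059, -0.998, -0.002], [-0.998, -0.059, 0.0], [-0.0, 0.002, -1.0]]
wrist_force: [-0.5, -0.5, -0.1]
gripper_width: 1.001
gripper_force: 0.0
```

Call:
step_arm:
  targets: "0 0 1 0;0 0 1.5 0;0 0 1.5 0;0 0 0 0;0 0 0 0"

```text
time_s: 22.83
tcp_pos: [0.4394, 0.1041, 0.1916]
ee_rot: [[0.056, -0.998, -0.002], [-0.998, -0.056, -0.002], [0.002, 0.002, -1.0]]
wrist_force: [0.8, -0.2, 0.7]
gripper_width: 0.997
gripper_force: 0.0
```

```bash
python3 - <<'E'
from h import *
s=sense();c=cams.capture("wrist");g=cv2.convertScaleAbs(c["frame"],alpha=1.5,beta=20)
th=np.radians(3.2);R=np.array([[np.cos(th),-np.sin(th)],[np.sin(th),np.cos(th)]])
P=[[*(np.array([.4395,.105])+R@np.array(q)),.128] for q in((.018,.03),(.018,-.03),(-.018,-.03),(-.018,.03))]
for p in proj(c,P,s): cv2.circle(g,tuple(int(v) for v in p.round()),2,(0,0,255),-1)
cv2.imwrite("pics/w4.png",g);print(s["tcp_pos"])
E
```

```text
[0.43935953 0.10410201 0.19164986]
```

View pics/w4.png

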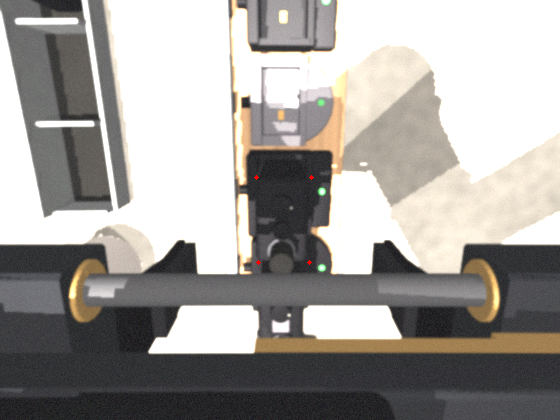

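Radio b's top lies inside the predicted outline (256–311, 177–262) and is centred between the fingers.

Call:
step_arm:
  targets: "0 0 1.5 0;0 0 2 0;0 0 2 0;0 0 1.5 0;0 0 1 0;0 0 0.6 0;0 0 0.2 0;0 0 0 0;0 0 0 0"

```text
time_s: 23.63
tcp_pos: [0.4405, 0.105, 0.1054]
ee_rot: [[0.057, -0.998, 0.002], [-0.998, -0.057, 0.001], [-0.001, -0.002, -1.0]]
wrist_force: [0.5, -0.4, 0.6]
gripper_width: 1.002
gripper_force: 0.0
```

Call:
step_arm:
  targets: "0 0 0 0;0 0 0 0;0 0 0 0;0 0 0 0;0 0 0 0;0 0 0 0;0 0 0 0;0 0 0 0;0 0 0 0;0 0 0 0;0 0 0 0"
  claw: 0

```text
time_s: 24.55
tcp_pos: [0.4399, 0.1047, 0.1045]
ee_rot: [[0.057, -0.998, 0.0], [-0.998, -0.057, 0.0], [-0.0, -0.0, -1.0]]
wrist_force: [0.4, -0.2, -0.4]
gripper_width: 0.411
gripper_force: 29.9
```

Call:
step_arm:
  targets: "0 0 -0.5 0;0 0 -1 0;0 0 -1.5 0;0 0 -1.5 0;0 0 -1.5 0;0 0 -1.5 0;0 0 -1.5 0;0 0 -1.5 0;0 0 -1.5 0;0 0 -1.5 0;0 0 -0.5 0;0 0 0 0"

```text
time_s: 25.55
tcp_pos: [0.44, 0.1049, 0.2455]
ee_rot: [[0.057, -0.998, 0.002], [-0.998, -0.057, 0.001], [-0.001, -0.002, -1.0]]
wrist_force: [-0.4, 0.8, -1.4]
gripper_width: 0.41
gripper_force: 29.9
```

Call:
step_arm:
  targets: "0.5 -0.9 0 0;1 -1.9 0 0;1 -1.9 0 0;1 -1.9 0 0;1 -1.9 0 0;1 -1.9 0 0;1 -1.9 0 0;1 -1.9 0 0;1 -1.9 0 0;1 -1.9 0 0;0.7 -0.7 0 0;0 0 0 0"

```text
time_s: 26.55
tcp_pos: [0.6331, 0.0118, 0.2416]
ee_rot: [[0.054, -0.999, -0.004], [-0.999, -0.054, -0.001], [0.001, 0.004, -1.0]]
wrist_force: [-0.1, 0.2, -2.9]
gripper_width: 0.412
gripper_force: 29.9
```

Call:
step_arm:
  targets: "0 0 1 0;0 0 1.8 0;0 0 1.8 0;0 0 1.8 0;0 0 1.8 0;0 0 1.8 0;0 0 1.8 0;0 0 1.2 0;0 0 0.8 0;0 0 0.5 0;0 0 0 0;0 0 0 0"

```text
time_s: 27.55
tcp_pos: [0.6324, 0.0136, 0.1019]
ee_rot: [[0.057, -0.998, 0.001], [-0.998, -0.057, -0.0], [0.0, -0.001, -1.0]]
wrist_force: [0.3, -0.1, -2.3]
gripper_width: 0.412
gripper_force: 29.9
```

Call:
step_arm:
  targets: "0 0 0.3 0;0 0 0.3 0;0 0 0.2 0;0 0 0 0;0 0 0 0"

```text
time_s: 27.97
tcp_pos: [0.6323, 0.0134, 0.0935]
ee_rot: [[0.057, -0.998, -0.0], [-0.998, -0.057, 0.0], [-0.0, 0.0, -1.0]]
wrist_force: [-0.0, -0.9, -3.3]
gripper_width: 0.408
gripper_force: 29.9
```

Call:
step_arm:
  targets: "0 0 0.2 0;0 0 0.2 0;0 0 0.1 0;0 0 0 0"

```text
time_s: 28.3
tcp_pos: [0.632, 0.0134, 0.0881]
ee_rot: [[0.057, -0.998, -0.001], [-0.998, -0.057, -0.0], [0.0, 0.001, -1.0]]
wrist_force: [0.2, 0.2, -3.9]
gripper_width: 0.412
gripper_force: 29.9
```

Call:
step_arm:
  targets: "0 0 0.1 0;0 0 0.1 0;0 0 0 0"

```text
time_s: 28.55
tcp_pos: [0.6324, 0.0134, 0.0867]
ee_rot: [[0.057, -0.998, 0.0], [-0.998, -0.057, -0.0], [0.0, -0.0, -1.0]]
wrist_force: [0.1, -0.0, -2.1]
gripper_width: 0.411
gripper_force: 29.9
```

Call:
step_arm:
  targets: "0 0 0.1 0;0 0 0 0"

```text
time_s: 28.72
tcp_pos: [0.6325, 0.0134, 0.0866]
ee_rot: [[0.057, -0.998, 0.001], [-0.998, -0.057, -0.0], [0.0, -0.001, -1.0]]
wrist_force: [-1.6, -0.2, 3.1]
gripper_width: 0.414
gripper_force: 29.9
```

Call:
step_arm:
  targets: "0 0 0 0;0 0 0 0;0 0 0 0;0 0 0 0;0 0 0 0;0 0 0 0"
  claw: 7

```text
time_s: 29.22
tcp_pos: [0.6324, 0.0134, 0.0855]
ee_rot: [[0.057, -0.998, 0.0], [-0.998, -0.057, 0.0], [-0.0, -0.0, -1.0]]
wrist_force: [-0.0, 1.2, 0.3]
gripper_width: 0.759
gripper_force: 0.0
```

Call:
step_arm:
  targets: "0 0 -0.5 0;0 0 -1 0;0 0 -2 0;0 0 -2 0;0 0 -2 0;0 0 -2 0;0 0 -2 0;0 0 -2 0;0 0 -1.5 0;0 0 -0.5 0;0 0 0 0"

```text
time_s: 30.13
tcp_pos: [0.6331, 0.0136, 0.2431]
ee_rot: [[0.057, -0.998, 0.005], [-0.998, -0.057, 0.001], [-0.001, -0.005, -1.0]]
wrist_force: [0.4, 0.6, -0.5]
gripper_width: 0.804
gripper_force: 0.0
```

Call:
step_arm:
  targets: "-1.65 1.69 0 0;-1.65 1.69 0 0;-1.65 1.69 0 0;-1.65 1.69 0 0;-1.65 1.69 0 0;-1.65 1.69 0 0;-1.65 1.69 0 0;-1.65 1.69 0 0;-1.65 1.69 0 0;-1.65 1.69 0 0;-1.65 1.69 0 0;0 0 0 0"
  claw: 8.7

```text
time_s: 31.13
tcp_pos: [0.4336, 0.1852, 0.2397]
ee_rot: [[0.06, -0.998, -0.002], [-0.998, -0.06, -0.0], [0.0, 0.002, -1.0]]
wrist_force: [0.8, -0.5, -0.4]
gripper_width: 1.0
gripper_force: 0.0
```

Call:
step_arm:
  targets: "0 0 1 0;0 0 1.5 0;0 0 1.5 0;0 0 0.8 0;0 0 0 0;0 0 0 0"

```text
time_s: 31.63
tcp_pos: [0.4366, 0.1835, 0.1918]
ee_rot: [[0.056, -0.998, -0.001], [-0.998, -0.056, -0.001], [0.001, 0.001, -1.0]]
wrist_force: [0.1, -0.4, 0.0]
gripper_width: 1.0
gripper_force: 0.0
```

```bash
python3 - <<'E'
from h import *
s=sense();c=cams.capture("wrist");g=cv2.convertScaleAbs(c["frame"],alpha=1.5,beta=20)
th=np.radians(3.2);R=np.array([[np.cos(th),-np.sin(th)],[np.sin(th),np.cos(th)]])
P=[[*(np.array([.436,.184])+R@np.array(q)),.123] for q in((.017,.027),(.017,-.027),(-.017,-.027),(-.017,.027))]
for p in proj(c,P,s): cv2.circle(g,tuple(int(v) for v in p.round()),2,(0,0,255),-1)
cv2.imwrite("pics/w5.png",g);print(s["tcp_pos"])
E
```

```text
[0.43661963 0.18352561 0.19182479]
```

View pics/w5.png

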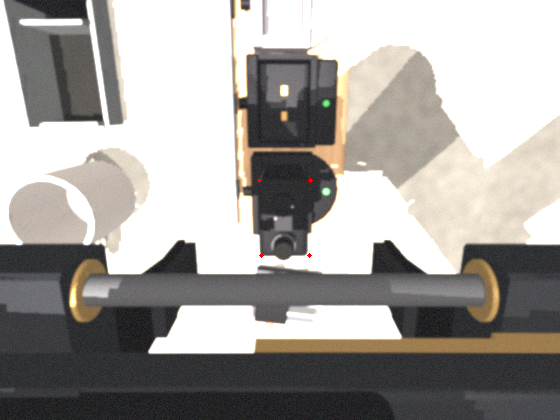

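Radio d fills the predicted outline (260–310, 180–255). The mug at (60,205) is clear of the fingers.

Call:
step_arm:
  targets: "0 0 1.5 0;0 0 2 0;0 0 2 0;0 0 1.8 0;0 0 1.2 0;0 0 0.6 0;0 0 0.3 0;0 0 0 0;0 0 0 0"

```text
time_s: 32.43
tcp_pos: [0.4371, 0.1846, 0.0994]
ee_rot: [[0.057, -0.998, 0.002], [-0.998, -0.057, 0.001], [-0.001, -0.002, -1.0]]
wrist_force: [0.1, 0.5, -0.2]
gripper_width: 0.994
gripper_force: 0.0
```

Call:
step_arm:
  targets: "0 0 0 0;0 0 0 0;0 0 0 0;0 0 0 0;0 0 0 0;0 0 0 0;0 0 0 0;0 0 0 0;0 0 0 0;0 0 0 0;0 0 0 0"
  claw: 0

```text
time_s: 33.35
tcp_pos: [0.4365, 0.1842, 0.0985]
ee_rot: [[0.057, -0.998, 0.0], [-0.998, -0.057, 0.0], [-0.0, -0.0, -1.0]]
wrist_force: [1.2, 0.3, -0.2]
gripper_width: 0.389
gripper_force: 29.9
```

Call:
step_arm:
  targets: "0 0 -0.5 0;0 0 -1 0;0 0 -1.5 0;0 0 -1.5 0;0 0 -1.5 0;0 0 -1.5 0;0 0 -1.5 0;0 0 -1.5 0;0 0 -1.5 0;0 0 -1.5 0;0 0 -0.5 0;0 0 0 0"

```text
time_s: 34.35
tcp_pos: [0.4366, 0.1844, 0.2395]
ee_rot: [[0.057, -0.998, 0.002], [-0.998, -0.057, 0.002], [-0.002, -0.002, -1.0]]
wrist_force: [0.1, -0.1, -2.7]
gripper_width: 0.392
gripper_force: 29.9
```

Call:
step_arm:
  targets: "0.5 -0.9 0 0;1 -1.9 0 0;1 -1.9 0 0;1 -1.9 0 0;1 -1.9 0 0;1 -1.9 0 0;1 -1.9 0 0;1 -1.9 0 0;1 -1.9 0 0;1 -1.9 0 0;0.6 -0.5 0 0;0 0 0 0"

```text
time_s: 35.35
tcp_pos: [0.6273, 0.0921, 0.2358]
ee_rot: [[0.054, -0.999, -0.004], [-0.999, -0.054, -0.001], [0.001, 0.004, -1.0]]
wrist_force: [-0.1, -0.2, -3.1]
gripper_width: 0.392
gripper_force: 29.9
```

Call:
step_arm:
  targets: "0 0 1 0;0 0 1.8 0;0 0 1.8 0;0 0 1.8 0;0 0 1.8 0;0 0 1.8 0;0 0 1.8 0;0 0 1.2 0;0 0 0.8 0;0 0 0.5 0;0 0 0 0;0 0 0 0"

```text
time_s: 36.35
tcp_pos: [0.6269, 0.094, 0.096]
ee_rot: [[0.057, -0.998, 0.001], [-0.998, -0.057, 0.0], [-0.0, -0.001, -1.0]]
wrist_force: [-0.6, 0.3, -2.9]
gripper_width: 0.389
gripper_force: 29.9
```

Call:
step_arm:
  targets: "0 0 0.3 0;0 0 0.3 0;0 0 0.2 0;0 0 0 0;0 0 0 0"

```text
time_s: 36.77
tcp_pos: [0.6269, 0.0937, 0.0875]
ee_rot: [[0.057, -0.998, -0.0], [-0.998, -0.057, -0.0], [0.0, 0.0, -1.0]]
wrist_force: [0.3, 0.6, -2.9]
gripper_width: 0.385
gripper_force: 29.9
```

Call:
step_arm:
  targets: "0 0 0.2 0;0 0 0.2 0;0 0 0.1 0;0 0 0 0"

```text
time_s: 37.1
tcp_pos: [0.6266, 0.0936, 0.0821]
ee_rot: [[0.056, -0.998, -0.001], [-0.998, -0.056, -0.0], [0.0, 0.001, -1.0]]
wrist_force: [0.3, 0.6, -3.4]
gripper_width: 0.393
gripper_force: 29.9
```

Call:
step_arm:
  targets: "0 0 0.1 0;0 0 0.1 0;0 0 0 0"

```text
time_s: 37.35
tcp_pos: [0.627, 0.0938, 0.0807]
ee_rot: [[0.057, -0.998, 0.0], [-0.998, -0.057, 0.0], [0.0, -0.0, -1.0]]
wrist_force: [0.4, -0.1, -1.8]
gripper_width: 0.387
gripper_force: 29.9
```

Call:
step_arm:
  targets: "0 0 0.1 0;0 0 0 0"

```text
time_s: 37.52
tcp_pos: [0.6271, 0.0938, 0.0806]
ee_rot: [[0.057, -0.998, 0.001], [-0.998, -0.057, -0.0], [0.0, -0.001, -1.0]]
wrist_force: [-0.9, 0.5, 3.6]
gripper_width: 0.386
gripper_force: 29.9
```

Contact; releasing, rising and backing away to check.

Call:
step_arm:
  targets: "0 0 0 0;0 0 0 0;0 0 0 0;0 0 0 0;0 0 0 0;0 0 0 0"
  claw: 7

```text
time_s: 38.02
tcp_pos: [0.6269, 0.0938, 0.0794]
ee_rot: [[0.057, -0.998, 0.0], [-0.998, -0.057, -0.0], [0.0, -0.0, -1.0]]
wrist_force: [-0.3, -0.8, -0.0]
gripper_width: 0.748
gripper_force: 0.0
```

Call:
step_arm:
  targets: "0 0 -0.5 0;0 0 -1 0;0 0 -2 0;0 0 -2 0;0 0 -2 0;0 0 -2 0;0 0 -2 0;0 0 -2 0;0 0 -2 0;0 0 -2 0;0 0 0 0"

```text
time_s: 38.93
tcp_pos: [0.6291, 0.094, 0.261]
ee_rot: [[0.057, -0.998, 0.011], [-0.998, -0.057, 0.002], [-0.001, -0.011, -1.0]]
wrist_force: [1.0, -0.6, 0.2]
gripper_width: 0.811
gripper_force: 0.0
```

Call:
step_arm:
  targets: "0 2.2 0 0;0 2.2 0 0;0 2.2 0 0;0 2.2 0 0;0 2.2 0 0;0 2.2 0 0;0 2.2 0 0;0 2.2 0 0;0 2.2 0 0;0 2.2 0 0;0 0 0 0"

```text
time_s: 39.85
tcp_pos: [0.4039, 0.0804, 0.2552]
ee_rot: [[0.057, -0.998, -0.0], [-0.998, -0.057, 0.001], [-0.001, -0.0, -1.0]]
wrist_force: [-0.6, -0.7, 0.6]
gripper_width: 0.807
gripper_force: 0.0
```

```bash
python3 - <<'E'
from h import *
a=cams.capture("scene")["frame"][190:310,100:400];b=cams.capture("top")["frame"][130:215,190:430]
f=lambda x:cv2.convertScaleAbs(cv2.resize(x,(720,int(720*x.shape[0]/x.shape[1])),interpolation=cv2.INTER_CUBIC),alpha=1.4,beta=20)
cv2.imwrite("pics/e.png",np.vstack([f(a),f(b)]));print(sense()["tcp_pos"])
E
```

```text
[0.40701187 0.08133491 0.25544666]
```

View pics/e.png

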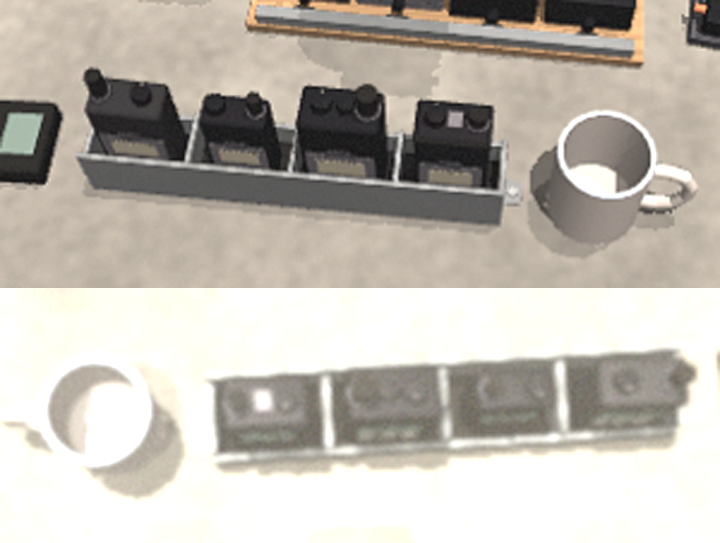

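All four radios stand upright, one to a pocket. Left to right they are d, b, a, c, at about (265,400), (390,395), (515,388) and (635,380) in the lower half of the picture. The mug hasn't moved.

```bash
python3 -c "
from station import r
print(r.finish_job())"
```

```text
the job is handed in; nothing more can be done
None
```

I moved all four radios to the rack in their original order (d, b, a, c from the left), upright and one to a pocket, left the mug where it stood, and handed the job in at about 40 s; the hand-in returned no verdict.

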